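Put the spare eyepiece away in the push-latch drawer

ROBOT

A 6-joint arm with a two-finger parallel gripper is mounted at the origin on the work surface. World frame = base frame: x ahead of the robot, y to its left, z up, the work surface at z = 0. Lengths are in m, angles in degrees, forces in N, time in s.
With the tool pointing down it reaches from about 0.25 to 0.725 m from the base axis. Payload 9.7 kg.
Tool frame: the origin (TCP) lies where the fingers leave the gripper's body, on its centre line; the fingertips stand 73 mm ahead of it and the grasp point (between the pads) lies 54 mm ahead of it; y points along the fingers, x is the direction in which the jaws open and shut, and the axes are right-handed (so a half turn about y gives the same grasp; the last joint's range is limited). The gripper opens to 85 mm and grips with 20 to 120 N. Pads are 22 mm wide; open, the fingers measure 114 mm over their backs; the gripper's body (76 mm by 85 mm) begins 54 mm behind the grasp point. The pads swing forward as they close: fully open they stand 13 mm farther back than shut.
Start: joints at [72.823, 4.979, 10.078, 95.1, 0, 90], TCP at [0.162, 0.525, 0.304] pointing down, gripper open.
Joint ranges: [-179.16, 179.16], [-48.56, 103.87], [-65.8, 70.77], [-126.05, 130.52], [-82.76, 87.17], [-180, 180]. Speed limits (degrees/s): [127.2, 127.2, 147.25, 180, 180, 180].

INTERFACE

Orientations are given as [roll, pitch, yaw] about the fixed x, y, z axes, in that order (R = Rz(yaw) Ry(pitch) Rx(roll)).
In Python, from workcell import sensors, imaging, bot, models gives the robot as it stands.
- The arm moves only by the tool arm_command, never from a script. Its argument "rows" is one flat list of numbers, 7 for each row, row after row: the shift along the tool's x, y, z in cm, then the turn, a rotation vector about the tool's x, y, z in degrees, then the gripper's target within -1 to 1 (fully open at 1, half-way at 0, shut at -1). A call has 1 to 12 rows; each row is the pose to reach, as a shift and turn from the pose commanded when the call began, along the tool's axes at that moment; what a row does not reach only later rows make up. A row lasts 1/12 s, in which the tool goes at most 41.7 mm and 7.16 degrees, less where a joint would pass 70% of its speed; a pose out of reach is approached as far as the arm can. A call with a gripper value outside its range is refused whole. The fingers move at their own pace and stop on an object; "force" is the grip in N (left out, the last holds). Time passes only in rows, so rows that repeat a pose let the fingers close. It gives the time, the measured TCP pose, the force and the opening at its end, in the units of the state.
- sensors.get_obs(): the state, without advancing time (a new reading comes with each control period).
- imaging.camera(name): name is "scene" or "top" or "wrist"; returns a dict with "pixels" (480x640x3 uint8, blue, green, red), "z_map" (480x640 float32, m along the optical axis (not along the pixel's ray), 0 where there is no reading), "camera_matrix" (3x3 intrinsics, pixels), "world_from_camera" (4x4, takes a point from camera to world coordinates). Camera axes: x right, y up, looking along -z (the intrinsics and any distortion apply to the point x, -y, -z); pixel columns grow to the right and rows downward; lengths in m; the calibration is good to about 2 mm. A picture is of the moment at which its call begins.
- bot.job_done(): hands the job in, once; it reports no verdict.
Trained networks look in the newest picture that a camera, given by its name, has taken for a name from the list of things; names that differ only in an ending like _2 or _b are one class to them, and where a whole thing is asked for, a point or a joint stands for the part that bears it (a point fixed in the world has none). Each returns a list of dicts, best first, with "conf" (0 to 1); they miss things now and then, are a little off and sometimes report something else, mostly with a low value. They report only what shows in the picture. A call takes as long as a camera call.
- models.search_frame(thing, camera): "extent" ([centre column, centre row, width, height] in pixels, round what is visible of it).
- models.spot_point(thing, camera): "location" ([column, row] in pixels: a listed point, or the origin of a listed thing).
The state is a dict: "time": time; "q": joint angles; "qd": joint speeds; "joint_efforts": joint torques, N m; "ee_pos": TCP position; "tcp_rot": TCP orientation; "wrist_force": force on the tool from outside, world axes, zero at the start; "torque": the same for the moment, N m; "opening": finger opening in m.
Only numpy, scipy, OpenCV 4.12 (cv2) and the standard library are available. Lean on these libraries where they do the work, as an engineer would, in place of code of your own. Each camera call takes 0.05 s, during which the arm holds its last target.

TASK

Put the spare microscope eyepiece away: press the accessory cabinet's drawer front in until its push latch lets go and the drawer springs open, stand the eyepiece upright in the round socket of the drawer and let go, then push the drawer shut until it latches and stays closed by itself. Push gently, never harder than 15 N, because the latch is delicate, do not drop the eyepiece, and leave the bottle, the dish and the slide box undisturbed.

Things in the scene. Friction and masses are not known exactly. Their poses are not given: they have to be found in the camera images.
- cabinet: Low white accessory cabinet, black plinth, fixed to the bench, 200 deep (x) x 156 wide (y) x 92 high. Origin: centre of its underside. Its x axis points into it: the drawer is at -x and opens along -x. Its front face lies 100 mm from the origin towards -x; the drawer front stands before that face, with a 23 mm gap behind it when latched.
- drawer_slide (a joint): How far the drawer is out, m: 0 latched, about 0.085 fully open, negative while pushed in past latched. A damped spring pushes it out with 5 N when shut, 1.5 N when open. Push-push latch: each full stroke to the inner end stop, then letting go, switches it (latched: springs open; open: returns to 0 and stays). A stroke short of the stop changes nothing.
- drawer: The drawer: grey front panel 150 wide x 64 high x 12 thick, top edge 78 mm above the bench, no handle; behind it an aluminium tray with a blue insert with one round socket. Origin at the cabinet's origin when the joint is 0, moving with the drawer; axes as the cabinet's. More than 15 N of push damages its latch.
- drawer_front (a point): Middle of the front's outer face, 55 mm above the bench: press here along its +x. The springy end stop (12 N/mm) is met 4 to 20 mm past the latched place; where is unknown and unseen, so feel for it at 15 mm/s or less: the force climbs from about 6 N, and at 10 to 12 N the stroke is full. Moves with the drawer.
- socket (a point): Centre of the socket's floor, 15 mm above the bench; 37 mm in diameter, 15 mm deep. 59 mm behind the front's outer face. With the drawer open it is 61 mm before the cabinet's front face and 47 mm behind the front panel's inner face, so hold the eyepiece with the fingers at its two sides along y. Shut, the cabinet's top clears the eyepiece by 10 mm.
- eyepiece: Spare eyepiece standing upright on the bench: a 55 mm tall round tube, brass for the lower 22 mm (28 mm diameter), black above it (31 mm diameter), about 0.1 kg. Origin: centre of its underside; z up along it. Grip it on the black part, about 42 mm above its underside.
- bottle: Small amber bottle with a black cap, 38 mm diameter, 75 mm tall. Origin: centre of its underside. A bystander.
- dish: Closed white dish, 92 mm diameter, 17 mm tall. Origin: centre of its underside. A bystander.
- slide_box: Flat slide box, green with a grey lid, 85 x 50 x 30 mm high. Origin: centre of its underside. A bystander.

How it is judged (in metres and radians):
On the way, in this order (a step that is already met when the one before it is completed fails the run):
1. the drawer has sprung open (out by more than 60 mm) with the eyepiece not yet in it (value of joint drawer_slide above 0.06 m and horizontal distance between eyepiece and socket above 0.04 m), for 0.2 s.
2. the eyepiece stands upright on the socket's floor, released, with the drawer still open (value of joint drawer_slide above 0.06 m and contact force between the fingers and eyepiece below 0.05 N and z of eyepiece in the frame of socket between -0.005 and 0.005 m and horizontal distance between eyepiece and socket below 0.007 m and angle between eyepiece's own z axis and vertical below 0.15 rad), for 0.3 s.
3. the drawer is pushed in past its latched place (value of joint drawer_slide below -0.002 m), for 0.02 s.
At the end, for the whole second after the job is handed in: The drawer is latched shut (within 3 mm of its latched place, 0) with nothing pushing on it, and the eyepiece stands at rest and upright (within 0.15 rad) on the floor of the drawer's socket, within 7 mm of its centre (value of joint drawer_slide between -0.003 and 0.003 m and linear speed of eyepiece below 0.02 m/s and z of eyepiece in the frame of socket between -0.005 and 0.005 m and horizontal distance between eyepiece and socket below 0.007 m and angle between eyepiece's own z axis and vertical below 0.15 rad); the robot touches nothing.
It fails at once if the robot pushes on the drawer with more than 15 N (contact force between any of the arm, the fingers and drawer above 15 N).
It fails at once if the eyepiece is dropped or thrown (moves faster than 0.5 m/s out of the fingers) (contact force between the fingers and eyepiece below 0.05 N and linear speed of eyepiece above 0.5 m/s).
It fails at once if the eyepiece is tipped over (angle between eyepiece's own z axis and vertical above 0.8 rad).
It fails at once if the bottle, the dish or the slide box is moved by more than 15 mm or tipped (distance of any of bottle, dish, slide_box from where it was at the start of the episode above 0.015 m or angle between any of bottle, dish, slide_box's own z axis and vertical above 0.3 rad).
It also fails if it takes over 72 s, if anything falls off the work surface, if the arm or the gripper's body presses on something with over 40 N, if the wrist force passes 120 N, or if a joint passes its speed limit or range.

## Working session

There is one attempt and no reset: what is moved stays moved. The work goes in short steps, Python scripts to look and compute and a tool call to move; the robot and the scene stay as the last step left them, time stands still between calls to the robot, and variables do not carry over. Pictures are saved under pics/ and viewed, and the job is handed in when it is done.

Besides the shell and the picture viewer there is one more tool, called as a command line: name --argument value ..., lists and objects as JSON in quotes. arm_command: Moves the arm, as the interface text tells. Its arguments: {"type":"object","properties":{"rows":{"type":"array","items":{"type":"number"}},"force":{"type":"number"}},"required":["rows"]}

```bash
mkdir -p pics
cat > h.py <<'E'
import numpy as np, cv2
from workcell import sensors, imaging, bot, models
def look(cam,fn=None):
    c=imaging.camera(cam)
    if fn: cv2.imwrite('pics/'+fn,c['pixels'])
    return c
def pt(c,u,v,z=None):
    K=np.array(c['camera_matrix']);T=np.array(c['world_from_camera'])
    if z is None:
        z=float(np.median([d for d in c['z_map'][int(v)-1:int(v)+2,int(u)-1:int(u)+2].ravel()]))
    p=np.array([(u-K[0,2])/K[0,0]*z,-(v-K[1,2])/K[1,1]*z,-z,1])
    return (T@p)[:3]
def plane(c,u,v,h):
    a=pt(c,u,v,1.0);o=np.array(c['world_from_camera'])[:3,3];d=a-o
    return o+d*(h-o[2])/d[2]
def cloud(c):
    K=np.array(c['camera_matrix']);T=np.array(c['world_from_camera'])
    z=c['z_map'];v,u=np.mgrid[:480,:640]
    P=np.stack([(u-K[0,2])/K[0,0]*z,-(v-K[1,2])/K[1,1]*z,-z],-1)
    return P@T[:3,:3].T+T[:3,3]
E
python3 - <<'E'
from h import *
print(sensors.get_obs())
for cam in ['scene','top']:
    c=look(cam,cam+'0.png')
    print(cam,np.round(c['world_from_camera'],3).tolist())
    for t in ['cabinet','drawer','eyepiece','bottle','dish','slide_box']:
        print(t,[(np.round(r['extent']),round(r['conf'],2)) for r in models.search_frame(t,cam)][:2])
    for t,h in [('cabinet',0),('drawer_front',.055),('socket',.015),('eyepiece',0),('bottle',0),('dish',0),('slide_box',0)]:
        print(t,[(np.round(r['location']),round(r['conf'],2),np.round(plane(c,*r['location'],h),3)) for r in models.spot_point(t,cam)][:2])
E
```

```text
{'time': 0.0, 'q': array([7.28223139e+01, 5.00918919e+00, 1.00337210e+01, 9.50977703e+01,
       7.38085832e-05, 8.99985463e+01]), 'qd': array([-0.10979218,  0.09372182, -0.03126139, -0.02982571, -0.02342132,
        0.03422628]), 'joint_efforts': array([ 1.59145460e-03, -5.20394647e+01,  4.64796424e+01,  1.67493091e-02,
        2.36375207e-06, -3.13891526e-07]), 'ee_pos': array([0.16239613, 0.52534226, 0.30319476]), 'tcp_rot': array([-8.99999243e+01,  7.32384014e-02,  7.28237676e+01]), 'wrist_force': array([-0.08473581, -0.64637852, -0.56328456]), 'torque': array([ 0.03331822, -0.00838364,  0.06709192]), 'opening': 0.0855142543240521}
scene [[0.506, -0.68, 0.53, 1.016], [0.862, 0.403, -0.306, -0.335], [-0.006, 0.612, 0.791, 0.738], [0.0, 0.0, 0.0, 1.0]]
cabinet [(array([498., 238., 164., 149.]), 0.72)]
drawer [(array([455., 187.,  81.,  54.]), 0.65)]
eyepiece [(array([171., 259.,  26.,  32.]), 0.76), (array([455., 187.,  78.,  50.]), 0.72)]
bottle [(array([259., 216.,  22.,  40.]), 0.76)]
dish [(array([257., 314.,  59.,  55.]), 0.75)]
slide_box [(array([166., 377.,  38.,  67.]), 0.8
[... 630 characters left out ...]
, 0.56), (array([482., 199.,  52.,  59.]), 0.19)]
eyepiece [(array([431., 311.,  20.,  27.]), 0.73)]
bottle [(array([327., 311.,  24.,  26.]), 0.92)]
dish [(array([383., 218.,  54.,  56.]), 0.84)]
slide_box []
cabinet [(array([147., 150.]), 0.88, array([0.715, 0.192, 0.   ]))]
drawer_front [(array([112., 230.]), 0.91, array([0.574, 0.22 , 0.055]))]
socket [(array([133., 195.]), 0.61, array([0.636, 0.207, 0.015]))]
eyepiece [(array([427., 305.]), 0.85, array([ 0.467, -0.287,  0.   ]))]
bottle [(array([327., 307.]), 0.56, array([ 0.459, -0.12 ,  0.   ]))]
dish [(array([381., 218.]), 0.64, array([ 0.612, -0.208,  0.   ]))]
slide_box [(array([479., 199.]), 0.69, array([ 0.649, -0.373,  0.   ]))]
```

View pics/scene0.png

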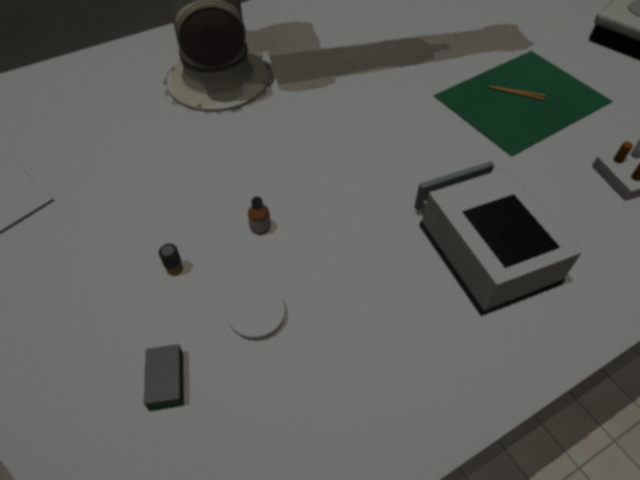

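View pics/top0.png

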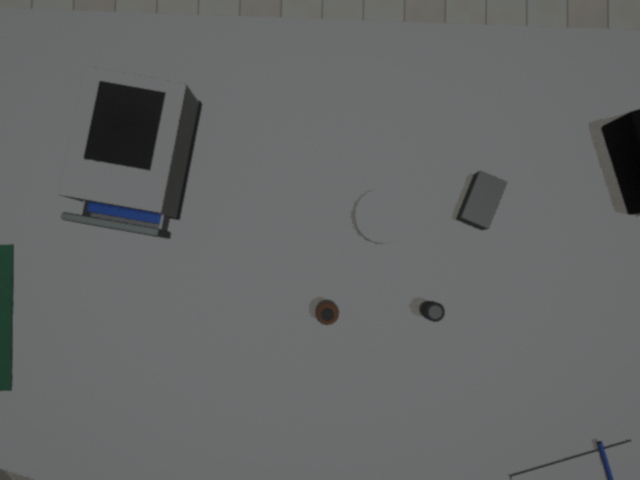

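Run:
```python
from h import *
from scipy.spatial.transform import Rotation as R
c=look('top');P=cloud(c)
m=(P[...,2]>.085)&(P[...,2]<.1)&(P[...,1]>.05)&(P[...,0]>.5)
q=P[m][:,:2].astype(np.float32);print(len(q),cv2.minAreaRect(q),np.median(P[m][:,2]))
# drawer front top edge
m=(P[...,2]>.07)&(P[...,2]<.084)&(P[...,1]>.08)&(P[...,0]>.5)&(P[...,0]<.7)
q=P[m][:,:2].astype(np.float32);print(len(q),cv2.minAreaRect(q),np.median(P[m][:,2]))
for n,(x,y) in dict(eye=(.46,-.288),bot=(.456,-.12),dish=(.612,-.206),box=(.645,-.372)).items():
    m=(np.hypot(P[...,0]-x,P[...,1]-y)<.06)&(P[...,2]>.01)
    zt=P[m][:,2].max();mm=m&(P[...,2]>zt-.006)
    q=P[mm][:,:2].astype(np.float32);print(n,zt,len(q),cv2.minAreaRect(q),cv2.minEnclosingCircle(q),q.mean(0))
o=sensors.get_obs();print(R.from_euler('xyz',o['tcp_rot'],degrees=True).as_matrix().round(3))
```

```text
13849 ((0.7097736597061157, 0.19603651762008667), (0.1581609547138214, 0.20046086609363556), 81.68021392822266) 0.09303510333668152
1003 ((0.6433312892913818, 0.2037031650543213), (0.1535077542066574, 0.13655716180801392), 81.67176818847656) 0.07766311158365147
eye 0.05874173229892121 293 ((0.4610130190849304, -0.2873227000236511), (0.030257025733590126, 0.028883278369903564), 46.8599967956543) ((0.46096014976501465, -0.2873496413230896), 0.015466703101992607) [ 0.46135533 -0.28695557]
bot 0.07831160925107727 121 ((0.45416000485420227, -0.11939632892608643), (0.01659955084323883, 0.01673344150185585), 1.559242844581604) ((0.4539262652397156, -0.11943154036998749), 0.009740638546645641) [ 0.45400783 -0.11921573]
dish 0.02297117757295597 1518 ((0.6148801445960999, -0.20657910406589508), (0.09005557000637054, 0.08979475498199463), 1.7201886177062988) ((0.6141331195831299, -0.20688262581825256), 0.04599369689822197) [ 0.6133505  -0.20662612]
box 0.03489133418348467 1480 ((0.6438803672790527, -0.3709229826927185), (0.050291795283555984, 0.08514312654733658), 68.99222564697266) ((0.6440926790237427, -0.3715505599975586), 0.047373414039611816) [ 0.643923   -0.37072918]
[[ 0.295  0.    -0.955]
 [ 0.955 -0.     0.295]
 [ 0.    -1.    -0.   ]]
```

The scene view shows the cabinet at about (498,238) and the eyepiece at (171,259). The bottle, dish and box are at (259,216), (257,314) and (166,377). The top view agrees, and the drawer front strip runs from (62,215) to (170,235). I put the cabinet at about (0.710, 0.196) with yaw -8.3°, and the eyepiece at about (0.461, -0.287).

I'll push with the closed fingers pointing down, and keep the jaws along the cabinet's y for every move.

```bash
cat >> h.py <<'E'
from scipy.spatial.transform import Rotation as R
CY=-8.32; O=np.array([.710,.196])
ex=np.array([np.cos(np.radians(CY)),np.sin(np.radians(CY))]); ey=np.array([-ex[1],ex[0]])
def cab(x,y=0,O=O): return O+ex*x+ey*y
def incab(p): d=np.array(p)[:2]-O; return d@ex,d@ey
Rt=np.column_stack([[*ey,0],[0,0,-1],[*-ex,0]])
def delta(p):
    o=sensors.get_obs();M=R.from_euler('xyz',o['tcp_rot'],degrees=True)
    print('cm',(M.inv().apply(np.array(p)-o['ee_pos'])*100).round(2),'rot',(M.inv()*R.from_matrix(Rt)).as_rotvec(degrees=True).round(2), 'cabxy',np.round(incab(o['ee_pos']),4),'z',o['ee_pos'][2].round(4),'F',o['wrist_force'].round(2),'Fc',np.round(ex@o['wrist_force'][:2],2),'t',o['time'],'op',o['opening'].round(4))
E
python3 - <<'E'
from h import *
delta([*cab(-.175),.20])
E
```

```text
Traceback (most recent call last):
  File "h.py", line 29, in delta
    print('cm',(M.inv().apply(np.array(p)-o['ee_pos'])*100).round(2),'rot',(M.inv()*R.from_matrix(Rt)).as_rotvec(degrees=True).round(2), 'cabxy',np.round(incab(o['ee_pos']),4),'z',o['ee_pos'][2].round(4),'F',o['wrist_force'].round(2),'Fc',np.round(ex@o['wrist_force'][:2],2),'t',o['time'],'op',o['opening'].round(4))
                                                                                                                                                                                                                                                                                                      ^^^^^^^^^^^^^^^^^^
AttributeError: 'float' object has no attribute 'round'
```

```bash
sed -i "s/o\['opening'\].round(4)/round(float(o['opening']),4)/" h.py
python3 - <<'E'
from h import *
delta([*cab(-.175),.20])
E
```

```text
cm [-18.    10.39 -44.75] rot [ 0.   -8.85  0.  ] cabxy [-0.5895  0.2468] z 0.3039 F [0.15 0.19 1.43] Fc 0.12 t 1.45 op 0.0851
```

arm_command --rows '[-18,10.4,-44.8,0,-8.85,0,-1,-18,10.4,-44.8,0,-8.85,0,-1,-18,10.4,-44.8,0,-8.85,0,-1,-18,10.4,-44.8,0,-8.85,0,-1,-18,10.4,-44.8,0,-8.85,0,-1,-18,10.4,-44.8,0,-8.85,0,-1,-18,10.4,-44.8,0,-8.85,0,-1,-18,10.4,-44.8,0,-8.85,0,-1,-18,10.4,-44.8,0,-8.85,0,-1,-18,10.4,-44.8,0,-8.85,0,-1,-18,10.4,-44.8,0,-8.85,0,-1,-18,10.4,-44.8,0,-8.85,0,-1]'

```text
time: 2.45
ee_pos: [0.5388, 0.2193, 0.1995]
tcp_rot: [-90.0, -0.0, 81.6]
wrist_force: [-0.2, 0.9, -0.3]
opening: -0.0001
```

Run:
```python
from h import *
delta([*cab(-.175),.113])
```

```text
cm [0.18 8.65 0.23] rot [ 0.02 -0.04  0.01] cabxy [-0.1728 -0.0018] z 0.1995 F [-0.18  0.92 -0.3 ] Fc -0.31 t 2.45 op -0.0001
```

arm_command --rows '[0.1,4,0.2,0,0,0,-1,0.1,8.6,0.2,0,0,0,-1,0.1,8.6,0.2,0,0,0,-1,0.1,8.6,0.2,0,0,0,-1]'

```text
time: 2.78
ee_pos: [0.534, 0.2218, 0.1117]
tcp_rot: [-89.7, 0.2, 81.7]
wrist_force: [0.6, -0.2, 1.8]
opening: -0.0001
```

Run:
```python
from h import *
c=look('wrist','w1.png');c=look('scene','s1.png')
delta([*cab(-.146),.113])
```

```text
cm [-0.16  0.32 -3.02] rot [0.1  0.03 0.06] cabxy [-0.1762  0.0016] z 0.1161 F [-0.32 -0.32  1.76] Fc -0.27 t 2.8833 op 0.0005
```

View pics/s1.png

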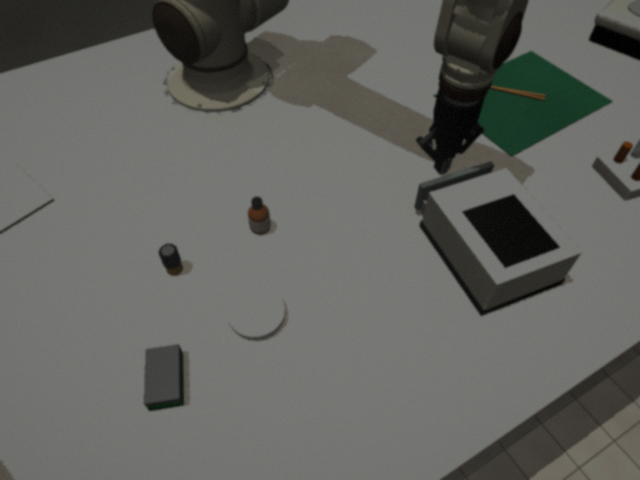

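View pics/w1.png

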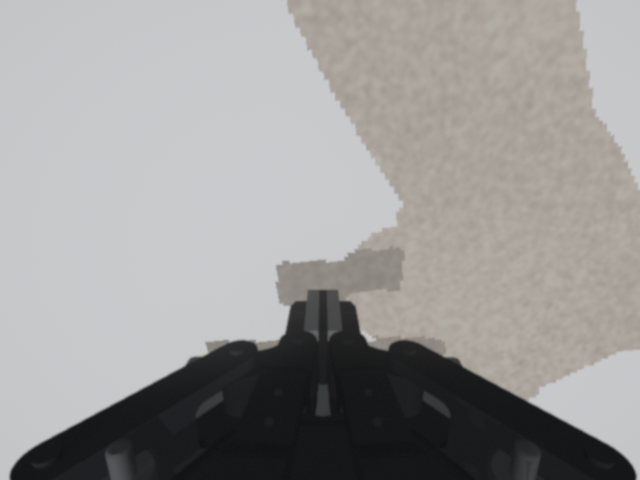

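The fingers are closed, just in front of the drawer front. Next I'll close in slowly.

arm_command --rows '[0,0,-0.2,0,0,0,-1,0,0,-0.4,0,0,0,-1,0,0,-0.6,0,0,0,-1,0,0,-0.8,0,0,0,-1,0,0,-1.0,0,0,0,-1,0,0,-1.2,0,0,0,-1,0,0,-1.4,0,0,0,-1,0,0,-1.6,0,0,0,-1,0,0,-1.8,0,0,0,-1,0,0,-2.0,0,0,0,-1,0,0,-2.1,0,0,0,-1,0,0,-2.2,0,0,0,-1]'

```text
time: 3.88
ee_pos: [0.5573, 0.2192, 0.1138]
tcp_rot: [-90.0, 0.0, 81.7]
wrist_force: [0.2, 0.7, 0.0]
opening: 0.0001
```

Run:
```python
from h import *
delta([*cab(-.146),.113])
```

```text
cm [-0.09  0.08 -0.84] rot [-0.01 -0.01 -0.01] cabxy [-0.1544  0.0009] z 0.1138 F [0.15 0.65 0.01] Fc 0.06 t 3.8833 op 0.0001
```

arm_command --rows '[0,0,-0.1,0,0,0,-1,0,0,-0.2,0,0,0,-1,0,0,-0.3,0,0,0,-1,0,0,-0.4,0,0,0,-1,0,0,-0.5,0,0,0,-1,0,0,-0.6,0,0,0,-1]'

```text
time: 4.38
ee_pos: [0.5632, 0.2184, 0.1139]
tcp_rot: [-90.0, 0.0, 81.7]
wrist_force: [0.3, -0.0, 0.6]
opening: 0.0004
```

arm_command --rows '[0,0,-0.1,0,0,0,-1,0,0,-0.2,0,0,0,-1]'

```text
time: 4.55
ee_pos: [0.5645, 0.2182, 0.1139]
tcp_rot: [-89.9, 0.0, 81.7]
wrist_force: [-5.3, 1.3, 3.3]
opening: 0.0002
```

arm_command --rows '[0,0,-0.1,0,0,0,-1,0,0,-0.2,0,0,0,-1]'

```text
time: 4.72
ee_pos: [0.5665, 0.2179, 0.1139]
tcp_rot: [-89.9, 0.0, 81.7]
wrist_force: [-6.0, 0.8, 1.9]
opening: 0.0
```

arm_command --rows '[0,0,-0.1,0,0,0,-1,0,0,-0.1,0,0,0,-1]'

```text
time: 4.88
ee_pos: [0.5676, 0.2178, 0.1139]
tcp_rot: [-89.9, 0.0, 81.7]
wrist_force: [-5.3, 0.4, 1.5]
opening: 0.0
```

arm_command --rows '[0,0,-0.05,0,0,0,-1,0,0,-0.05,0,0,0,-1]'

```text
time: 5.05
ee_pos: [0.568, 0.2177, 0.1139]
tcp_rot: [-89.9, 0.0, 81.7]
wrist_force: [-5.3, 0.0, 2.6]
opening: -0.0003
```

arm_command --rows '[0,0,-0.05,0,0,0,-1,0,0,-0.05,0,0,0,-1]'

```text
time: 5.22
ee_pos: [0.5685, 0.2176, 0.1139]
tcp_rot: [-89.9, 0.0, 81.7]
wrist_force: [-6.1, -0.3, 3.0]
opening: -0.0001
```

arm_command --rows '[0,0,-0.05,0,0,0,-1,0,0,-0.05,0,0,0,-1]'

```text
time: 5.38
ee_pos: [0.569, 0.2176, 0.1139]
tcp_rot: [-89.9, 0.0, 81.7]
wrist_force: [-5.0, 0.5, 3.6]
opening: 0.0002
```

arm_command --rows '[0,0,-0.05,0,0,0,-1,0,0,-0.05,0,0,0,-1]'

```text
time: 5.55
ee_pos: [0.5694, 0.2175, 0.1139]
tcp_rot: [-89.9, 0.0, 81.7]
wrist_force: [-6.4, 0.6, 2.7]
opening: 0.0
```

arm_command --rows '[0,0,-0.05,0,0,0,-1,0,0,-0.05,0,0,0,-1]'

```text
time: 5.72
ee_pos: [0.5699, 0.2174, 0.1139]
tcp_rot: [-89.9, 0.0, 81.7]
wrist_force: [-5.7, 0.4, 3.4]
opening: -0.0001
```

arm_command --rows '[0,0,-0.05,0,0,0,-1,0,0,-0.05,0,0,0,-1]'

```text
time: 5.88
ee_pos: [0.5704, 0.2174, 0.1139]
tcp_rot: [-89.9, 0.0, 81.7]
wrist_force: [-5.6, 0.9, 2.4]
opening: 0.0
```

arm_command --rows '[0,0,-0.05,0,0,0,-1,0,0,-0.05,0,0,0,-1]'

```text
time: 6.05
ee_pos: [0.5709, 0.2173, 0.1139]
tcp_rot: [-89.9, 0.0, 81.7]
wrist_force: [-5.1, 1.1, 2.4]
opening: 0.0001
```

arm_command --rows '[0,0,-0.05,0,0,0,-1,0,0,-0.05,0,0,0,-1]'

```text
time: 6.22
ee_pos: [0.5714, 0.2172, 0.1139]
tcp_rot: [-89.9, 0.0, 81.7]
wrist_force: [-5.7, 0.3, 2.7]
opening: 0.0
```

arm_command --rows '[0,0,-0.05,0,0,0,-1,0,0,-0.05,0,0,0,-1]'

```text
time: 6.38
ee_pos: [0.5719, 0.2171, 0.1139]
tcp_rot: [-89.9, 0.0, 81.7]
wrist_force: [-5.9, 0.0, 2.7]
opening: 0.0001
```

arm_command --rows '[0,0,-0.05,0,0,0,-1,0,0,-0.05,0,0,0,-1]'

```text
time: 6.55
ee_pos: [0.5724, 0.2171, 0.1139]
tcp_rot: [-89.9, 0.0, 81.7]
wrist_force: [-5.3, 0.5, 3.0]
opening: 0.0001
```

arm_command --rows '[0,0,-0.05,0,0,0,-1,0,0,-0.05,0,0,0,-1]'

```text
time: 6.72
ee_pos: [0.5729, 0.217, 0.1139]
tcp_rot: [-89.9, 0.0, 81.7]
wrist_force: [-5.3, 0.7, 3.1]
opening: -0.0002
```

arm_command --rows '[0,0,-0.05,0,0,0,-1,0,0,-0.05,0,0,0,-1]'

```text
time: 6.88
ee_pos: [0.5733, 0.2169, 0.1139]
tcp_rot: [-89.9, 0.0, 81.7]
wrist_force: [-4.8, -0.2, 3.3]
opening: -0.0
```

arm_command --rows '[0,0,-0.05,0,0,0,-1,0,0,-0.05,0,0,0,-1]'

```text
time: 7.05
ee_pos: [0.5739, 0.2169, 0.1139]
tcp_rot: [-89.9, 0.0, 81.7]
wrist_force: [-6.5, 0.2, 3.6]
opening: 0.0001
```

arm_command --rows '[0,0,-0.05,0,0,0,-1,0,0,-0.05,0,0,0,-1]'

```text
time: 7.22
ee_pos: [0.5744, 0.2168, 0.1139]
tcp_rot: [-89.9, 0.0, 81.7]
wrist_force: [-4.9, 0.7, 3.4]
opening: 0.0
```

arm_command --rows '[0,0,-0.05,0,0,0,-1,0,0,-0.05,0,0,0,-1]'

```text
time: 7.38
ee_pos: [0.5749, 0.2167, 0.1139]
tcp_rot: [-89.9, 0.0, 81.7]
wrist_force: [-5.4, 0.9, 2.8]
opening: -0.0002
```

arm_command --rows '[0,0,-0.05,0,0,0,-1,0,0,-0.05,0,0,0,-1]'

```text
time: 7.55
ee_pos: [0.5753, 0.2166, 0.1139]
tcp_rot: [-89.9, 0.0, 81.7]
wrist_force: [-6.4, 0.7, 2.7]
opening: -0.0001
```

arm_command --rows '[0,0,-0.05,0,0,0,-1,0,0,-0.05,0,0,0,-1]'

```text
time: 7.72
ee_pos: [0.5757, 0.2166, 0.1139]
tcp_rot: [-89.9, 0.0, 81.7]
wrist_force: [-6.7, 1.0, 2.9]
opening: 0.0002
```

arm_command --rows '[0,0,-0.03,0,0,0,-1,0,0,-0.03,0,0,0,-1]'

```text
time: 7.88
ee_pos: [0.576, 0.2165, 0.1139]
tcp_rot: [-89.9, 0.0, 81.7]
wrist_force: [-6.4, 0.9, 2.5]
opening: 0.0002
```

arm_command --rows '[0,0,-0.04,0,0,0,-1,0,0,-0.04,0,0,0,-1]'

```text
time: 8.05
ee_pos: [0.5764, 0.2165, 0.1139]
tcp_rot: [-89.9, 0.0, 81.7]
wrist_force: [-5.8, 0.1, 3.5]
opening: 0.0002
```

arm_command --rows '[0,0,-0.05,0,0,0,-1,0,0,-0.05,0,0,0,-1]'

```text
time: 8.22
ee_pos: [0.5769, 0.2164, 0.1139]
tcp_rot: [-89.9, 0.0, 81.7]
wrist_force: [-7.4, 0.6, 3.1]
opening: -0.0001
```

arm_command --rows '[0,0,-0.03,0,0,0,-1,0,0,-0.03,0,0,0,-1]'

```text
time: 8.38
ee_pos: [0.5772, 0.2163, 0.1139]
tcp_rot: [-89.9, 0.0, 81.7]
wrist_force: [-6.7, 0.7, 4.1]
opening: 0.0003
```

arm_command --rows '[0,0,-0.04,0,0,0,-1,0,0,-0.04,0,0,0,-1]'

```text
time: 8.55
ee_pos: [0.5776, 0.2163, 0.1139]
tcp_rot: [-89.9, 0.0, 81.7]
wrist_force: [-5.6, 0.2, 3.9]
opening: 0.0001
```

arm_command --rows '[0,0,-0.05,0,0,0,-1,0,0,-0.05,0,0,0,-1]'

```text
time: 8.72
ee_pos: [0.5781, 0.2162, 0.1139]
tcp_rot: [-89.9, 0.0, 81.7]
wrist_force: [-6.4, 1.7, 3.9]
opening: 0.0001
```

arm_command --rows '[0,0,-0.05,0,0,0,-1,0,0,-0.05,0,0,0,-1]'

```text
time: 8.88
ee_pos: [0.5783, 0.2162, 0.1139]
tcp_rot: [-89.9, 0.0, 81.7]
wrist_force: [-9.8, 0.6, 4.1]
opening: -0.0
```

arm_command --rows '[0,0,-0.02,0,0,0,-1,0,0,-0.02,0,0,0,-1]'

```text
time: 9.05
ee_pos: [0.5783, 0.2162, 0.1139]
tcp_rot: [-89.8, 0.0, 81.7]
wrist_force: [-9.0, 0.1, 4.1]
opening: -0.0002
```

arm_command --rows '[0,0,-0.03,0,0,0,-1,0,0,-0.03,0,0,0,-1]'

```text
time: 9.22
ee_pos: [0.5785, 0.2161, 0.1139]
tcp_rot: [-89.8, 0.0, 81.7]
wrist_force: [-10.7, 0.5, 5.2]
opening: 0.0002
```

arm_command --rows '[0,0,-0.02,0,0,0,-1,0,0,-0.02,0,0,0,-1]'

```text
time: 9.38
ee_pos: [0.5786, 0.2161, 0.1139]
tcp_rot: [-89.8, 0.0, 81.7]
wrist_force: [-11.0, 1.0, 5.6]
opening: -0.0
```

arm_command --rows '[0,0,0.3,0,0,0,-1,0,0,1,0,0,0,-1,0,0,2,0,0,0,-1,0,0,3.2,0,0,0,-1,0,0,4.4,0,0,0,-1,0,0,5.6,0,0,0,-1,0,0,6.8,0,0,0,-1,0,0,8,0,0,0,-1,0,0,9.2,0,0,0,-1,0,0,10.4,0,0,0,-1,0,0,11.6,0,0,0,0,0,0,12.4,0,0,0,1]'

```text
time: 10.38
ee_pos: [0.456, 0.234, 0.1139]
tcp_rot: [-90.0, -0.0, 81.7]
wrist_force: [-0.1, 0.1, 0.1]
opening: 0.0236
```

Run:
```python
from h import *
c=look('top','t2.png')
for t,h in [('drawer_front',.055),('socket',.015),('eyepiece',0)]:
    print(t,[(np.round(r['location']),round(r['conf'],2),np.round(plane(c,*r['location'],h),3),np.round(incab(plane(c,*r['location'],h)),3)) for r in models.spot_point(t,'top')][:2])
delta([.461,-.287,.2])
```

```text
drawer_front [(array([109., 278.]), 0.71, array([0.5  , 0.221, 0.055]), array([-0.212, -0.006]))]
socket [(array([122., 240.]), 0.56, array([0.561, 0.221, 0.015]), array([-0.151,  0.003]))]
eyepiece [(array([428., 305.]), 0.92, array([ 0.468, -0.289,  0.   ]), array([-0.17 , -0.515]))]
cm [-51.5   -8.6   -7.88] rot [0.05 0.01 0.02] cabxy [-0.2553  0.0011] z 0.1141 F [-1.02 -0.53  0.38] Fc -0.94 t 10.5833 op 0.0532
```

View pics/t2.png

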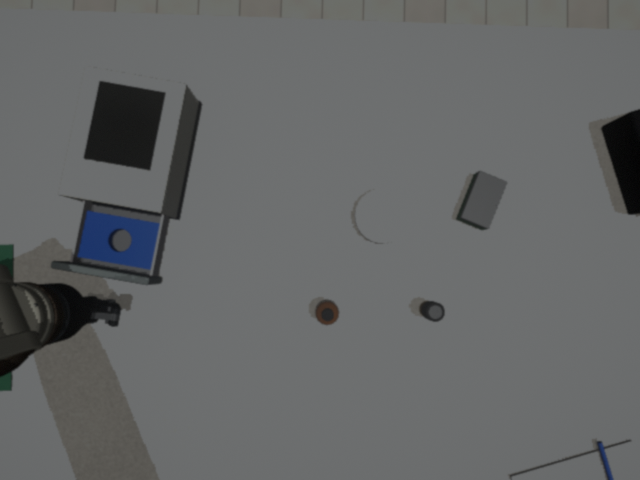

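The top view shows the drawer open, with the socket at (121,240). The bystanders haven't moved. Next is the eyepiece.

arm_command --rows '[0,-4,0,0,0,0,1,0,-8,0,0,0,0,1,-4,-10,0,0,0,0,1,-8,-10,-1,0,0,0,1,-12,-10,-2,0,0,0,1,-16,-10,-3,0,0,0,1,-20,-10,-4,0,0,0,1,-24,-10,-5,0,0,0,1,-28,-10,-5,0,0,0,1,-32,-10,-6,0,0,0,1,-36,-10,-6,0,0,0,1,-40,-10,-6,0,0,0,1]'

```text
time: 11.58
ee_pos: [0.4587, -0.1731, 0.2139]
tcp_rot: [-90.0, 0.0, 81.6]
wrist_force: [0.4, -0.1, 1.3]
opening: 0.0852
```

Run:
```python
from h import *
delta([.461,-.287,.2])
```

```text
cm [-11.23   1.4   -1.88] rot [ 0.03 -0.04 -0.01] cabxy [-0.1952 -0.4016] z 0.2139 F [ 0.43 -0.09  1.25] Fc 0.44 t 11.5833 op 0.0852
```

arm_command --rows '[-4,0,-1.9,0,0,0,1,-8,0,-1.9,0,0,0,1,-11.2,1.4,-1.9,0,0,0,1,-11.2,1.4,-1.9,0,0,0,1,-11.2,1.4,-1.9,0,0,0,1,-11.2,1.4,-1.9,0,0,0,1,-11.2,1.4,-1.9,0,0,0,1,-11.2,1.4,-1.9,0,0,0,1]'

```text
time: 12.25
ee_pos: [0.4619, -0.2833, 0.2005]
tcp_rot: [-90.0, 0.0, 81.8]
wrist_force: [0.9, 0.8, -0.3]
opening: 0.0853
```

Run:
```python
from h import *
c=look('wrist','w3.png')
P=cloud(c)
m=(np.hypot(P[...,0]-.461,P[...,1]+.287)<.04)&(P[...,2]>.045)&(P[...,2]<.065)&(c['z_map']>0)
q=P[m][:,:2].astype(np.float32)
if len(q)>10: print(len(q),cv2.minEnclosingCircle(q),cv2.minAreaRect(q),q.mean(0),np.median(P[m][:,2]))
t,h='eyepiece',0
print([(np.round(r['location']),round(r['conf'],2),np.round(plane(c,*r['location'],h),4)) for r in models.spot_point(t,'wrist')][:2])
delta([.461,-.287,.095])
```

```text
1714 ((0.45914360880851746, -0.28747740387916565), 0.015547012910246849) ((0.45881903171539307, -0.28748005628585815), (0.030048590153455734, 0.029899640008807182), 89.58512878417969) [ 0.457602   -0.28736836] 0.05511086284731628
[(array([319., 230.]), 0.63, array([ 0.4591, -0.2861,  0.    ])), (array([261., 425.]), 0.45, array([ 0.6441, -0.3706,  0.    ]))]
cm [-0.37 10.54  0.04] rot [ 0.05  0.08 -0.02] cabxy [-0.1762 -0.5102] z 0.2004 F [-0.28  0.35 -0.16] Fc -0.32 t 12.35 op 0.0853
```

View pics/w3.png

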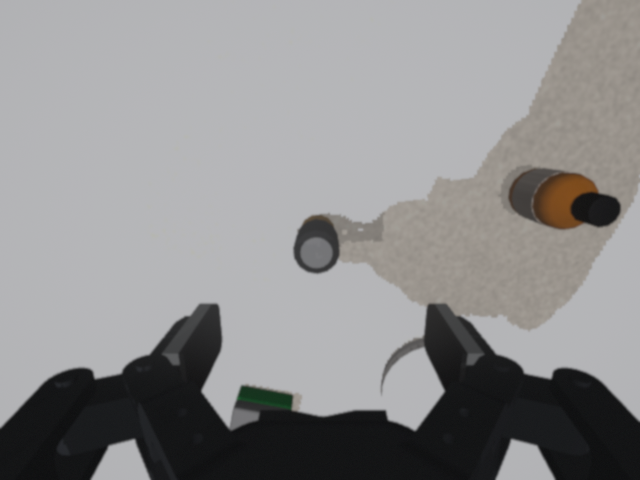

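Run:
```python
from h import *
delta([.4596,-.2874,.095])
```

```text
cm [-0.43 10.54  0.17] rot [ 0.05  0.08 -0.02] cabxy [-0.1762 -0.5102] z 0.2004 F [-0.28  0.35 -0.16] Fc -0.32 t 12.35 op 0.0853
```

arm_command --rows '[-0.4,2,0.2,0,0,0,1,-0.4,4,0.2,0,0,0,1,-0.4,6,0.2,0,0,0,1,-0.4,8,0.2,0,0,0,1,-0.4,9.5,0.2,0,0,0,1,-0.4,10.5,0.2,0,0,0,1,-0.4,10.5,0.2,0,0,0,1,-0.4,10.5,0.2,0,0,0,1]'

```text
time: 13.02
ee_pos: [0.459, -0.2875, 0.0952]
tcp_rot: [-90.0, -0.0, 81.7]
wrist_force: [-0.0, -0.4, 1.2]
opening: 0.0855
```

Run:
```python
from h import *
c=look('wrist','w4.png')
delta([.4596,-.2874,.095])
```

```text
cm [ 0.04  0.09 -0.02] rot [ 0.06  0.02 -0.03] cabxy [-0.1781 -0.515 ] z 0.0959 F [-0.23  0.24 -0.  ] Fc -0.26 t 13.0667 op 0.0851
```

View pics/w4.png

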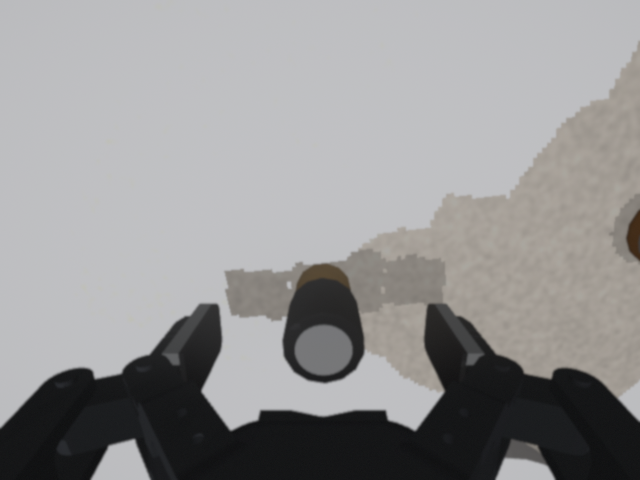

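The wrist view shows the eyepiece centred between the pads at about (323,330). Closing on it.

arm_command --rows '[0,0,0,0,0,0,-1,0,0,0,0,0,0,-1,0,0,0,0,0,0,-1,0,0,0,0,0,0,-1,0,0,0,0,0,0,-1,0,0,0,0,0,0,-1,0,0,0,0,0,0,-1,0,0,0,0,0,0,-1]' --force 30

```text
time: 13.73
ee_pos: [0.459, -0.288, 0.0954]
tcp_rot: [-90.0, 0.0, 81.7]
wrist_force: [-0.4, 0.3, 6.1]
opening: 0.0304
```

arm_command --rows '[0,-1,0,0,0,0,-1,0,-3,0,0,0,0,-1,0,-6,0,0,0,0,-1,0,-9,0,0,0,0,-1,0,-11,0,0,0,0,-1,0,-11,0,0,0,0,-1,0,-11,0,0,0,0,-1]'

```text
time: 14.32
ee_pos: [0.4592, -0.288, 0.2061]
tcp_rot: [-90.1, 0.0, 81.7]
wrist_force: [0.0, -0.9, -2.4]
opening: 0.0301
```

Run:
```python
from h import *
c=look('wrist','w5.png');P=cloud(c);T=np.array(c['world_from_camera'])
o=sensors.get_obs();g=o['ee_pos'].copy()
m=(np.hypot(P[...,0]-g[0],P[...,1]-g[1])<.03)&(P[...,2]>g[2]-.06)&(P[...,2]<g[2]-.03)&(c['z_map']>0)
z=P[m][:,2];zt=np.percentile(z,98);mm=m&(P[...,2]>zt-.004)
v,u=np.nonzero(mm);print(len(z),zt,zt-g[2],u.min(),u.max(),v.min(),v.max())
delta([*cab(-.161),.22])
```

```text
9612 0.17243751575419858 -0.03221964113734391 241 405 326 385
cm [51.5  -1.53 -1.75] rot [-0.01 -0.01  0.01] cabxy [-0.1786 -0.515 ] z 0.2047 F [ 0.24 -0.16 -1.51] Fc 0.26 t 14.3667 op 0.0302
```

View pics/w5.png

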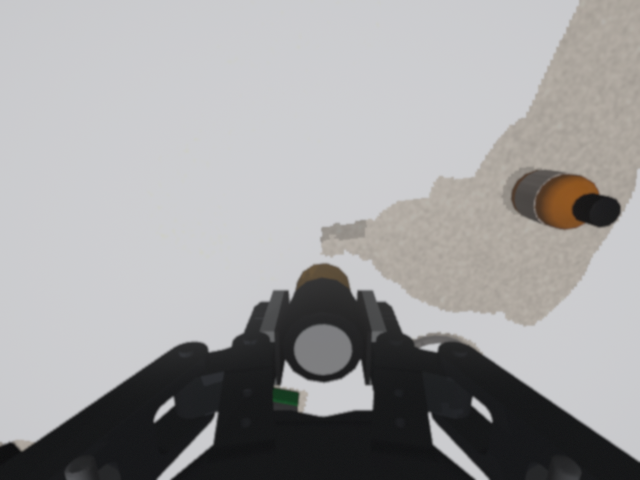

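The eyepiece is held upright; its top shows at (323,348) between the pads. I'll measure the open drawer from the top camera while the arm is out of the way.

Run:
```python
from h import *
c=look('top','t5.png');P=cloud(c)
X=(P[...,:2]-O)@ex;Y=(P[...,:2]-O)@ey;Z=P[...,2]
m=(Z>.07)&(Z<.084)&(abs(Y)<.08)&(X<-.15)&(X>-.26)
print('front',len(X[m]),np.percentile(X[m],[2,50,98]),np.percentile(Y[m],[1,99]))
m=(Z>.085)&(Z<.1)&(abs(Y)<.1)&(X>-.12)
print('cab',np.percentile(X[m],[.5,99.5]),np.percentile(Y[m],[.5,99.5]))
m=(Z<.022)&(Z>.008)&(np.hypot(X+.161,Y)<.03)
print('sock',m.sum(),X[m].mean(),Y[m].mean(),np.percentile(X[m],[1,99]),np.percentile(Y[m],[1,99]),np.median(Z[m]))
print([(np.round(r['location']),np.round(incab(plane(c,*r['location'],.015)),4)) for r in models.spot_point('socket','top')])
cv2.imwrite('pics/t5c.png',cv2.resize(c['pixels'][180:300,40:200],None,fx=4,fy=4)*2)
```

```text
front 830 [-0.21990218 -0.21376695 -0.20817983] [-0.07432719  0.07198234]
cab [-0.09956145  0.09805045] [-0.07814577  0.07661406]
sock 363 -0.16149173217218996 0.00439073781796423 [-0.17849136 -0.14397411] [-0.01148733  0.01882414] 0.015358483588499894
[(array([123., 245.]), array([-0.1585, -0.0003]))]
```

View pics/t5c.png

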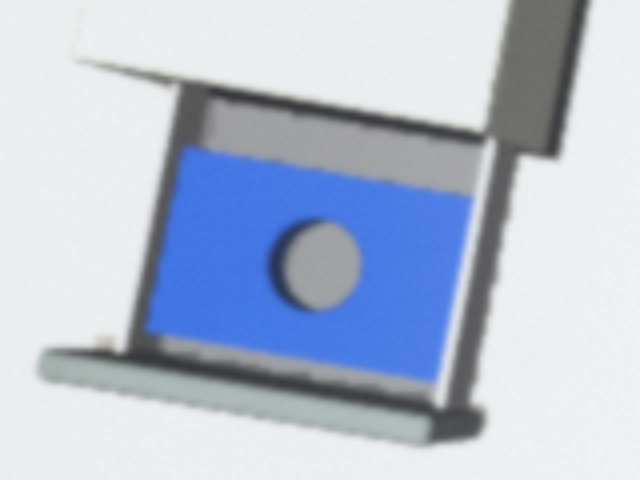

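arm_command --rows '[2,-2,0,0,0,0,-1,6,-3,0,0,0,0,-1,10,-3,0,0,0,0,-1,14,-3,-0.5,0,0,0,-1,18,-3,-1,0,0,0,-1,22,-3,-1.5,0,0,0,-1,26,-3,-1.5,0,0,0,-1,30,-3,-1.6,0,0,0,-1,34,-3,-1.6,0,0,0,-1,38,-3,-1.6,0,0,0,-1,42,-3,-1.6,0,0,0,-1,44,-3,-1.6,0,0,0,-1]'

```text
time: 15.47
ee_pos: [0.538, 0.149, 0.2332]
tcp_rot: [-89.9, 0.0, 81.8]
wrist_force: [1.0, -0.6, -1.6]
opening: 0.0301
```

arm_command --rows '[0,0,0,0,0,0,-1,0,0,0,0,0,0,-1,0,0,0,0,0,0,-1]'

```text
time: 15.72
ee_pos: [0.538, 0.1448, 0.2339]
tcp_rot: [-89.9, 0.1, 81.7]
wrist_force: [0.7, 0.4, -1.2]
opening: 0.0305
```

Run:
```python
from h import *
c=look('wrist','w6.png');P=cloud(c)
X=(P[...,:2]-O)@ex;Y=(P[...,:2]-O)@ey;Z=P[...,2]
m=(Z<.022)&(Z>.008)&(np.hypot(X+.161,Y)<.03)&(c['z_map']>0)
if m.any(): print('sock',m.sum(),np.percentile(X[m],[1,99]),np.percentile(Y[m],[1,99]),np.median(Z[m]))
m=(Z>.07)&(Z<.084)&(abs(Y)<.08)&(X<-.15)&(X>-.26)
if m.any():print('front',len(X[m]),np.percentile(X[m],[2,50,98]),np.percentile(Y[m],[1,99]))
print([(np.round(r['location']),r['conf'],np.round(incab(plane(c,*r['location'],.015)),4)) for r in models.spot_point('socket','wrist')])
delta([*cab(-.1625),.15])
```

```text
sock 1362 [-0.17689264 -0.14419444] [-0.01428578  0.01833459] 0.01519062929140877
front 4424 [-0.22142904 -0.21595879 -0.20994562] [-0.07312282  0.0719536 ]
[(array([411., 230.]), 0.77, array([-1.611e-01, -1.000e-04]))]
cm [7.61 8.44 0.01] rot [-0.04 -0.08 -0.03] cabxy [-0.1625 -0.0761] z 0.2345 F [ 0.22 -0.09 -1.83] Fc 0.23 t 15.8167 op 0.0299
```

View pics/w6.png

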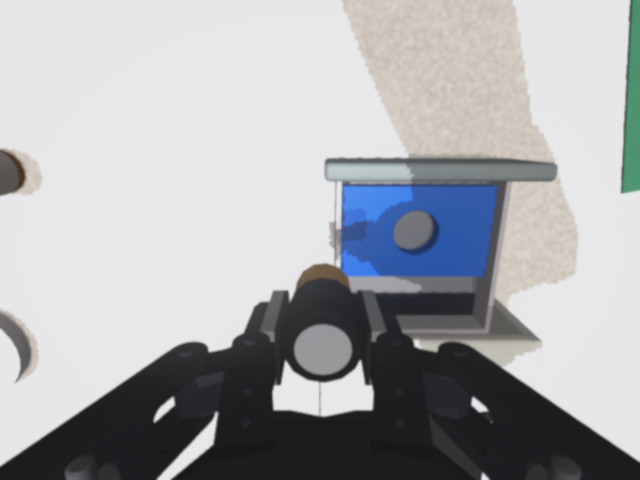

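The wrist view shows the socket at (414,230), clear of the held eyepiece. Both cameras put it at about (-0.1625, 0) in the cabinet frame. Moving over it.

arm_command --rows '[2,0,0,0,0,0,-1,5,1,0,0,0,0,-1,7.6,3,0,0,0,0,-1,7.6,6,0,0,0,0,-1,7.6,8.4,0,0,0,0,-1,7.6,8.4,0,0,0,0,-1,7.6,8.4,0,0,0,0,-1,7.6,8.4,0,0,0,0,-1]'

```text
time: 16.48
ee_pos: [0.55, 0.2197, 0.1527]
tcp_rot: [-90.1, -0.0, 81.6]
wrist_force: [0.0, 0.6, -0.2]
opening: 0.03
```

Run:
```python
from h import *
c=look('wrist','w7.png')
P=cloud(c)
X=(P[...,:2]-O)@ex;Y=(P[...,:2]-O)@ey;Z=P[...,2]
# eyepiece body points: front side visible
m=(Z<.125)&(Z>.058)&(np.hypot(X+.161,Y)<.03)&(c['z_map']>0)
for lo in (.06,.07,.08): 
    k=m&(Z>lo)&(Z<lo+.008)
    if k.any(): print(lo,k.sum(),X[k].min(),Y[k].min(),Y[k].max())
delta([*cab(-.1625),.111])
```

```text
0.06 292 -0.17575350791426733 -0.013363798305791891 0.013951093119708944
0.07 272 -0.17578453012806713 -0.012595216482203854 0.012648751655924483
0.08 535 -0.17729349386484924 -0.026265648035095138 0.02672010779987914
cm [-0.07  4.22  0.11] rot [ 0.14 -0.07  0.08] cabxy [-0.1616  0.0006] z 0.1532 F [0.05 0.87 0.53] Fc -0.07 t 16.5333 op 0.0306
```

View pics/w7.png

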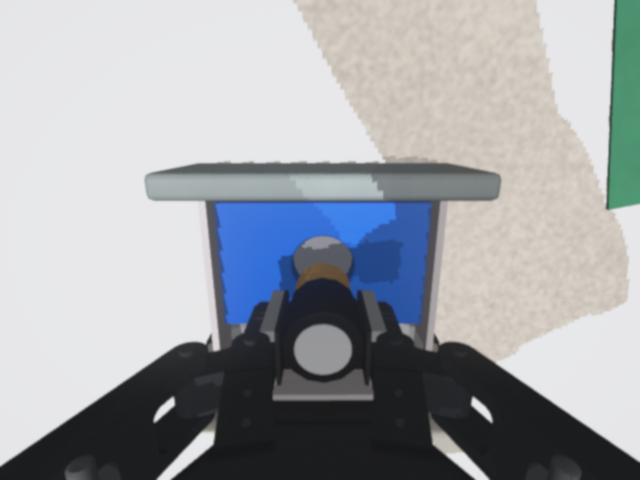

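arm_command --rows '[-0.05,0.8,0.1,0,0,0,-1,-0.05,1.6,0.1,0,0,0,-1,-0.05,2.2,0.1,0,0,0,-1,-0.05,2.8,0.1,0,0,0,-1,-0.05,3.4,0.1,0,0,0,-1,-0.05,3.8,0.1,0,0,0,-1,-0.05,4.0,0.1,0,0,0,-1,-0.05,4.1,0.1,0,0,0,-1,-0.05,4.1,0.1,0,0,0,-1]'

```text
time: 17.28
ee_pos: [0.5485, 0.2201, 0.1104]
tcp_rot: [-90.0, -0.0, 81.7]
wrist_force: [-1.5, -0.8, 3.4]
opening: 0.0301
```

Run:
```python
from h import *
c=look('wrist','w8.png')
delta([*cab(-.1625),.110])
```

```text
cm [-0.04  0.04 -0.08] rot [ 0.03 -0.01  0.  ] cabxy [-0.1633  0.0004] z 0.1104 F [-1.23 -1.26  3.76] Fc -1.04 t 17.3333 op 0.0305
```

View pics/w8.png

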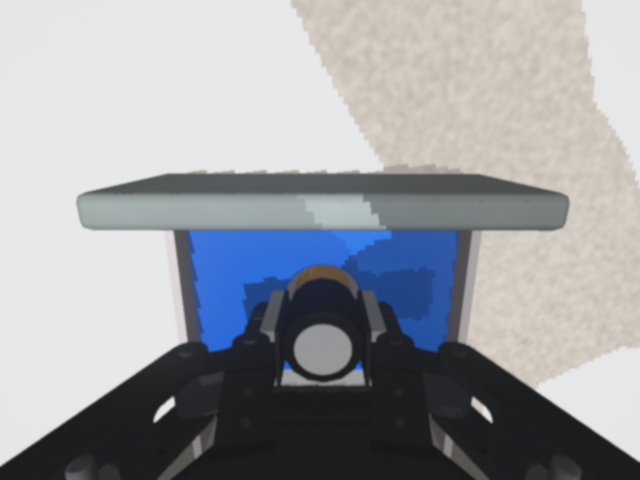

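Fz has risen, and the height matches the socket floor. Releasing with a partial opening.

arm_command --rows '[0,0,0,0,0,0,-0.2,0,0,0,0,0,0,-0.1,0,0,0,0,0,0,0,0,0,0,0,0,0,0.1,0,0,0,0,0,0,0.1,0,0,0,0,0,0,0.1,0,0,0,0,0,0,0.1]'

```text
time: 17.92
ee_pos: [0.5483, 0.2201, 0.1098]
tcp_rot: [-90.0, 0.0, 81.7]
wrist_force: [1.1, -0.1, -0.2]
opening: 0.0471
```

arm_command --rows '[0,-0.5,0,0,0,0,0.1,0,-1.5,0,0,0,0,0.1,0,-3,0,0,0,0,0.1,0,-5,0,0,0,0,0.1,0,-8,0,0,0,0,0.1,0,-9,0,0,0,0,0.1,0,-9,0,0,0,0,-0.5,0,-9,0,0,0,0,-1]'

```text
time: 18.58
ee_pos: [0.5486, 0.2202, 0.2005]
tcp_rot: [-90.1, -0.0, 81.7]
wrist_force: [-1.2, -0.4, -0.3]
opening: 0.0241
```

Run:
```python
from h import *
c=look('wrist','w9.png');P=cloud(c)
X=(P[...,:2]-O)@ex;Y=(P[...,:2]-O)@ey;Z=P[...,2]
m=(Z<.08)&(Z>.060)&(np.hypot(X+.161,Y)<.03)&(c['z_map']>0)
q=np.c_[X[m],Y[m]].astype(np.float32);print(cv2.minEnclosingCircle(q),np.median(Z[m]))
m=(Z>.07)&(Z<.084)&(abs(Y)<.08)&(X<-.19)&(X>-.26)
if m.any():print('front',len(X[m]),np.percentile(X[m],[2,50,98]),np.percentile(Y[m],[1,99]))
delta([*cab(-.25),.2])
```

```text
((-0.16348469257354736, 0.00021451567590702325), 0.015439511276781559) 0.07006418162511444
front 6065 [-0.22162575 -0.21628703 -0.20999518] [-0.07215511  0.07205123]
cm [-0.04 -0.06  8.65] rot [-0.02 -0.01 -0.01] cabxy [-0.1635  0.0004] z 0.1994 F [-0.91 -0.23 -0.31] Fc -0.87 t 18.6333 op 0.0161
```

View pics/w9.png

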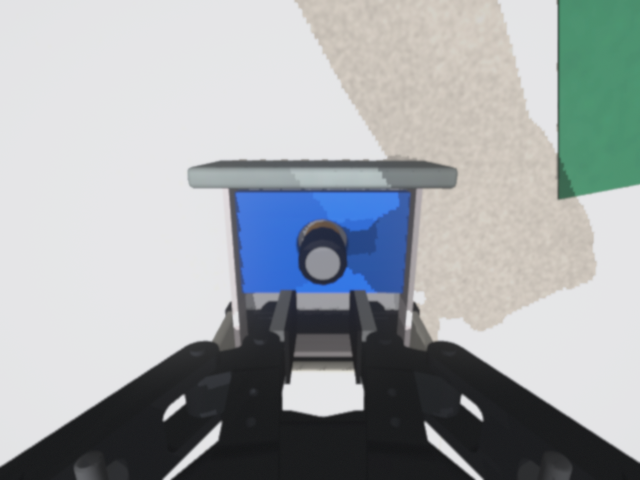

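The eyepiece stands upright in the socket; its top is at z=0.070, about 1 mm off the socket's centre. Next I go round in front of the drawer and shut it.

arm_command --rows '[0,0,3,0,0,0,-1,0,0,6,0,0,0,-1,0,0,9.2,0,0,0,-1,0,0,9.2,0,0,0,-1,0,3,9.2,0,0,0,-1,0,6,9.2,0,0,0,-1,0,8.6,9.2,0,0,0,-1,0,8.6,9.2,0,0,0,-1,0,8.6,9.2,0,0,0,-1,0,8.6,9.2,0,0,0,-1]'

```text
time: 19.47
ee_pos: [0.4576, 0.2335, 0.1148]
tcp_rot: [-90.0, -0.0, 81.7]
wrist_force: [0.4, 0.7, 0.7]
opening: 0.0001
```

Run:
```python
from h import *
delta([*cab(-.235),.114])
```

```text
cm [-0.06  0.08 -2.01] rot [ 0.02 -0.01  0.01] cabxy [-0.2551  0.0006] z 0.1148 F [0.38 0.66 0.72] Fc 0.28 t 19.4667 op 0.0001
```

Approach, then push at about 18 mm/s.

arm_command --rows '[0,0.05,-0.3,0,0,0,-1,0,0.05,-0.6,0,0,0,-1,0,0.05,-0.9,0,0,0,-1,0,0.05,-1.2,0,0,0,-1,0,0.05,-1.5,0,0,0,-1,0,0.05,-1.7,0,0,0,-1,0,0.05,-1.85,0,0,0,-1,0,0.05,-2.0,0,0,0,-1,0,0.05,-2.15,0,0,0,-1,0,0.05,-2.3,0,0,0,-1,0,0.05,-2.4,0,0,0,-1,0,0.05,-2.5,0,0,0,-1]'

```text
time: 20.47
ee_pos: [0.4819, 0.2298, 0.1133]
tcp_rot: [-90.0, 0.0, 81.7]
wrist_force: [-2.7, 0.1, 0.7]
opening: 0.0
```

arm_command --rows '[0,0,-0.15,0,0,0,-1,0,0,-0.3,0,0,0,-1,0,0,-0.45,0,0,0,-1,0,0,-0.6,0,0,0,-1,0,0,-0.75,0,0,0,-1,0,0,-0.9,0,0,0,-1,0,0,-1.05,0,0,0,-1,0,0,-1.2,0,0,0,-1,0,0,-1.35,0,0,0,-1,0,0,-1.5,0,0,0,-1,0,0,-1.65,0,0,0,-1,0,0,-1.8,0,0,0,-1]'

```text
time: 21.47
ee_pos: [0.5, 0.2271, 0.1133]
tcp_rot: [-90.0, 0.0, 81.7]
wrist_force: [-2.8, 0.4, 1.1]
opening: 0.0005
```

Run:
```python
from h import *
c=look('top','t10.png')
delta([*cab(-.1335),.114])
cv2.imwrite('pics/t10c.png',cv2.resize(c['pixels'][100:340,20:340],None,fx=2,fy=2)*2)
```

```text
cm [-0.04 -0.06 -7.86] rot [ 0.01 -0.01 -0.  ] cabxy [-0.2121  0.0004] z 0.1133 F [-3.   -1.57  0.21] Fc -2.74 t 21.5167 op 0.0002
```

View pics/t10c.png

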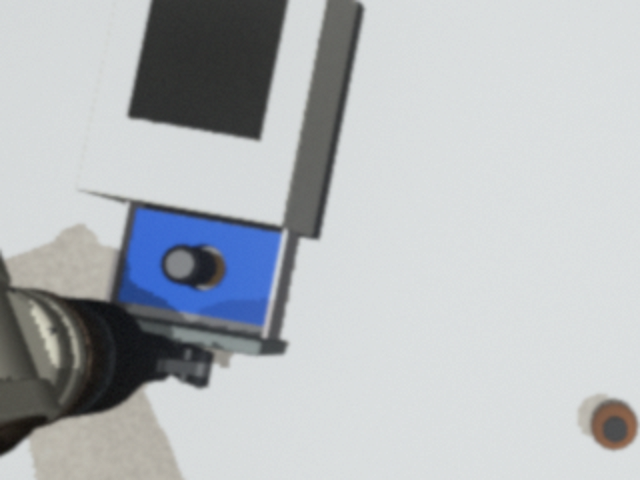

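The enlarged view shows the eyepiece standing at (182,265) and the drawer moving in evenly.

arm_command --rows '[0,0,-0.15,0,0,0,-1,0,0,-0.3,0,0,0,-1,0,0,-0.45,0,0,0,-1,0,0,-0.6,0,0,0,-1,0,0,-0.75,0,0,0,-1,0,0,-0.9,0,0,0,-1,0,0,-1.05,0,0,0,-1,0,0,-1.2,0,0,0,-1,0,0,-1.35,0,0,0,-1,0,0,-1.5,0,0,0,-1,0,0,-1.65,0,0,0,-1,0,0,-1.8,0,0,0,-1]'

```text
time: 22.52
ee_pos: [0.5178, 0.2245, 0.1133]
tcp_rot: [-90.0, 0.0, 81.7]
wrist_force: [-4.0, -0.9, 0.4]
opening: -0.0
```

arm_command --rows '[0,0,-0.15,0,0,0,-1,0,0,-0.3,0,0,0,-1,0,0,-0.45,0,0,0,-1,0,0,-0.6,0,0,0,-1,0,0,-0.75,0,0,0,-1,0,0,-0.9,0,0,0,-1,0,0,-1.05,0,0,0,-1,0,0,-1.2,0,0,0,-1,0,0,-1.35,0,0,0,-1,0,0,-1.5,0,0,0,-1,0,0,-1.65,0,0,0,-1,0,0,-1.8,0,0,0,-1]'

```text
time: 23.52
ee_pos: [0.5356, 0.2219, 0.1134]
tcp_rot: [-90.0, 0.0, 81.7]
wrist_force: [-4.6, -2.2, 1.0]
opening: 0.0002
```

Run:
```python
from h import *
delta([*cab(-.1335),.114])
```

```text
cm [-0.04 -0.06 -4.29] rot [-0.01 -0.01 -0.01] cabxy [-0.1764  0.0004] z 0.1134 F [-4.58 -2.16  1.04] Fc -4.22 t 23.5167 op 0.0002
```

arm_command --rows '[0,0,-0.15,0,0,0,-1,0,0,-0.3,0,0,0,-1,0,0,-0.45,0,0,0,-1,0,0,-0.6,0,0,0,-1,0,0,-0.75,0,0,0,-1,0,0,-0.9,0,0,0,-1,0,0,-1.05,0,0,0,-1,0,0,-1.2,0,0,0,-1,0,0,-1.35,0,0,0,-1,0,0,-1.5,0,0,0,-1,0,0,-1.65,0,0,0,-1,0,0,-1.8,0,0,0,-1]'

```text
time: 24.52
ee_pos: [0.5532, 0.2193, 0.1134]
tcp_rot: [-90.0, 0.0, 81.7]
wrist_force: [-6.9, -2.1, 1.0]
opening: 0.0002
```

arm_command --rows '[0,0,-0.1,0,0,0,-1,0,0,-0.2,0,0,0,-1,0,0,-0.3,0,0,0,-1,0,0,-0.4,0,0,0,-1,0,0,-0.5,0,0,0,-1,0,0,-0.6,0,0,0,-1,0,0,-0.7,0,0,0,-1,0,0,-0.8,0,0,0,-1,0,0,-0.9,0,0,0,-1,0,0,-1.0,0,0,0,-1,0,0,-1.1,0,0,0,-1,0,0,-1.2,0,0,0,-1]'

```text
time: 25.52
ee_pos: [0.5651, 0.2175, 0.1134]
tcp_rot: [-90.0, 0.0, 81.7]
wrist_force: [-7.0, -1.6, 2.4]
opening: -0.0001
```

Run:
```python
from h import *
delta([*cab(-.1335),.114])
```

```text
cm [-0.03 -0.06 -1.3 ] rot [-0.03 -0.01 -0.02] cabxy [-0.1465  0.0003] z 0.1134 F [-6.98 -1.62  2.45] Fc -6.67 t 25.5167 op -0.0001
```

arm_command --rows '[0,0,-0.1,0,0,0,-1,0,0,-0.2,0,0,0,-1,0,0,-0.3,0,0,0,-1,0,0,-0.4,0,0,0,-1]'

```text
time: 25.85
ee_pos: [0.569, 0.2169, 0.1134]
tcp_rot: [-90.0, 0.0, 81.7]
wrist_force: [-6.8, -1.8, 1.9]
opening: -0.0003
```

arm_command --rows '[0,0,-0.1,0,0,0,-1,0,0,-0.2,0,0,0,-1,0,0,-0.3,0,0,0,-1,0,0,-0.4,0,0,0,-1]'

```text
time: 26.18
ee_pos: [0.5729, 0.2164, 0.1134]
tcp_rot: [-90.0, 0.0, 81.7]
wrist_force: [-7.0, -1.7, 2.1]
opening: -0.0002
```

arm_command --rows '[0,0,-0.1,0,0,0,-1,0,0,-0.2,0,0,0,-1,0,0,-0.3,0,0,0,-1,0,0,-0.3,0,0,0,-1]'

```text
time: 26.52
ee_pos: [0.576, 0.2159, 0.1134]
tcp_rot: [-90.0, 0.0, 81.7]
wrist_force: [-6.3, -1.2, 1.4]
opening: 0.0002
```

arm_command --rows '[0,0,-0.05,0,0,0,-1,0,0,-0.1,0,0,0,-1,0,0,-0.1,0,0,0,-1]'

```text
time: 26.77
ee_pos: [0.5768, 0.2158, 0.1134]
tcp_rot: [-90.0, 0.0, 81.7]
wrist_force: [-6.4, -0.7, 2.5]
opening: 0.0
```

arm_command --rows '[0,0,-0.05,0,0,0,-1,0,0,-0.05,0,0,0,-1]'

```text
time: 26.93
ee_pos: [0.5773, 0.2157, 0.1133]
tcp_rot: [-90.0, 0.0, 81.7]
wrist_force: [-5.8, -1.0, 2.8]
opening: 0.0
```

arm_command --rows '[0,0,-0.05,0,0,0,-1,0,0,-0.05,0,0,0,-1]'

```text
time: 27.1
ee_pos: [0.5778, 0.2156, 0.1134]
tcp_rot: [-90.0, 0.0, 81.7]
wrist_force: [-7.0, -0.5, 2.9]
opening: -0.0001
```

arm_command --rows '[0,0,-0.04,0,0,0,-1,0,0,-0.04,0,0,0,-1]'

```text
time: 27.27
ee_pos: [0.5782, 0.2156, 0.1133]
tcp_rot: [-90.0, 0.0, 81.7]
wrist_force: [-6.0, -2.1, 2.6]
opening: -0.0002
```

arm_command --rows '[0,0,-0.04,0,0,0,-1,0,0,-0.04,0,0,0,-1]'

```text
time: 27.43
ee_pos: [0.5785, 0.2156, 0.1134]
tcp_rot: [-89.9, 0.0, 81.7]
wrist_force: [-7.0, -2.0, 3.0]
opening: -0.0
```

arm_command --rows '[0,0,-0.03,0,0,0,-1,0,0,-0.03,0,0,0,-1]'

```text
time: 27.6
ee_pos: [0.5787, 0.2155, 0.1134]
tcp_rot: [-89.9, 0.0, 81.7]
wrist_force: [-8.4, -1.6, 2.9]
opening: -0.0002
```

arm_command --rows '[0,0,-0.03,0,0,0,-1,0,0,-0.03,0,0,0,-1]'

```text
time: 27.77
ee_pos: [0.5788, 0.2155, 0.1134]
tcp_rot: [-89.9, 0.0, 81.7]
wrist_force: [-9.4, -1.2, 3.5]
opening: -0.0001
```

arm_command --rows '[0,0,-0.03,0,0,0,-1,0,0,-0.03,0,0,0,-1]'

```text
time: 27.93
ee_pos: [0.5789, 0.2155, 0.1134]
tcp_rot: [-89.9, 0.0, 81.7]
wrist_force: [-11.6, -1.1, 4.6]
opening: -0.0
```

arm_command --rows '[0,0,0.1,0,0,0,-1,0,0,0.25,0,0,0,-1,0,0,0.4,0,0,0,-1,0,0,0.55,0,0,0,-1,0,0,0.7,0,0,0,-1,0,0,0.9,0,0,0,-1,0,0,1.1,0,0,0,-1,0,0,1.3,0,0,0,-1,0,0,1.5,0,0,0,-1,0,0,1.7,0,0,0,-1,0,0,2.0,0,0,0,-1,0,0,2.3,0,0,0,-1]'

```text
time: 28.93
ee_pos: [0.5573, 0.2191, 0.1137]
tcp_rot: [-90.1, -0.0, 81.7]
wrist_force: [-1.0, 0.3, 0.6]
opening: -0.0002
```

arm_command --rows '[0,0,1,0,0,0,-1,0,0,3,0,0,0,-1,0,0,6,0,0,0,-1,0,0,9,0,0,0,-1,0,0,11,0,0,0,-1,0,0,11,0,0,0,-1,0,-5,11,0,0,0,-1,0,-10,11,0,0,0,-1]'

```text
time: 29.6
ee_pos: [0.4465, 0.2343, 0.1959]
tcp_rot: [-89.8, 0.1, 81.7]
wrist_force: [2.2, 1.3, 0.7]
opening: -0.0004
```

Run:
```python
from h import *
c=look('top','t11.png');P=cloud(c)
X=(P[...,:2]-O)@ex;Y=(P[...,:2]-O)@ey;Z=P[...,2]
m=(Z>.07)&(Z<.084)&(Y<.08)&(Y>-.08)&(X<-.11)&(X>-.2)
print('front',m.sum(),np.percentile(X[m],[2,50,98]))
for n,(x,y) in dict(bot=(.456,-.12),dish=(.612,-.206),box=(.645,-.372)).items():
    m=(np.hypot(P[...,0]-x,P[...,1]-y)<.06)&(P[...,2]>.01)
    zt=P[m][:,2].max();mm=m&(P[...,2]>zt-.006)
    q=P[mm][:,:2].astype(np.float32);print(n,zt,q.mean(0))
c=look('scene','s11.png')
delta([*cab(-.25),.2])
```

```text
front 782 [-0.13510966 -0.12944016 -0.12363591]
bot 0.07855825528829652 [ 0.4539679  -0.11929326]
dish 0.021544027816311817 [ 0.61402607 -0.20686807]
box 0.035118229971047965 [ 0.6438201  -0.37080923]
cm [-0.19  0.37 -1.31] rot [0.48 0.01 0.35] cabxy [-0.2631  0.0018] z 0.2036 F [-0.31 -0.5  -0.27] Fc -0.23 t 29.7 op 0.0005
```

View pics/t11.png

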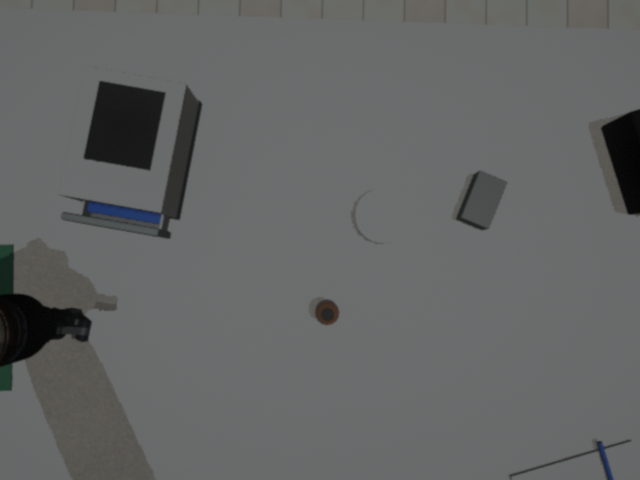

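View pics/s11.png

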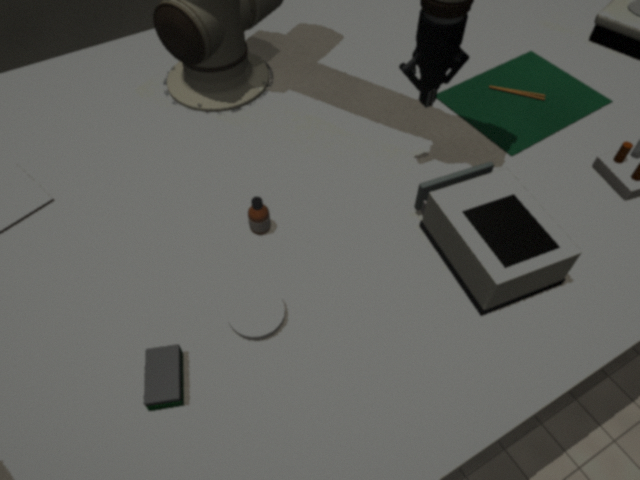

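The drawer front is back at its latched place (outer face at -0.135), the fingers are clear, and the bystanders haven't moved. Letting it settle briefly before handing in.

arm_command --rows '[0,0,0,0,0,0,-1,0,0,0,0,0,0,-1,0,0,0,0,0,0,-1,0,0,0,0,0,0,-1,0,0,0,0,0,0,-1,0,0,0,0,0,0,-1]'

```text
time: 30.2
ee_pos: [0.4479, 0.2346, 0.196]
tcp_rot: [-89.9, 0.0, 81.7]
wrist_force: [0.0, -0.1, -0.5]
opening: -0.0001
```

Run:
```python
from h import *
c=look('top');P=cloud(c)
X=(P[...,:2]-O)@ex;Y=(P[...,:2]-O)@ey;Z=P[...,2]
m=(Z>.07)&(Z<.084)&(abs(Y)<.08)&(X<-.11)&(X>-.2)
print('front',np.percentile(X[m],[2,50,98]))
print(bot.job_done())
```

```text
front [-0.13515077 -0.12947472 -0.1236633 ]
the job is handed in; nothing more can be done
None
```

The eyepiece is in the drawer's socket and the drawer is latched shut. I handed the job in at about 30 s, and it reported no verdict.

- **Opening:** I pressed the drawer front in with the closed fingers until the force climbed at the end stop, about 14.5 mm past the latched place. The largest force I read was about 11 N along x, or 12.4 N in all directions together. The drawer then sprang open.
- **Placing:** I set the eyepiece on the socket floor and let go. The wrist camera showed it upright, with its top at z = 0.070 m, about 1 mm off the socket's centre.
- **Shutting:** I pushed the drawer in to the stop, where the reading was about 12.5 N in all directions together, then backed away slowly.

**Last checks:**
- The drawer front's outer face was at -0.135 m in the cabinet frame, its latched place. It was still there about half a second later, with the fingers well clear.
- The bottle, dish and slide box were within 1 mm of where they started.
- I couldn't see the eyepiece once the drawer was shut. My last view of it was while the drawer was moving in, when it was standing upright.
- Forces were only read between moves, so brief peaks could have been higher than these figures.
- The top and wrist cameras disagreed by about 2 mm along x. I used a value that favoured the wrist camera, and no check failed.

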